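Seat the pitch comb leaf in a vice screw's thread and lock it with its pin

ROBOT

A 6-joint arm with a two-finger parallel gripper is mounted at the origin on the work surface. World frame = base frame: x ahead of the robot, y to its left, z up, the work surface at z = 0. Lengths are in m, angles in rad, forces in N, time in s.
With the tool pointing down it reaches from about 0.375 to 0.9 m from the base axis. Payload 3.1 kg.
Tool frame: the origin (TCP) lies on the centre line of the jaws, within the pads' length; the fingertips stand 14 mm ahead of it and the grasp point (between the pads) lies 5 mm behind it; z points along the fingers, y is the direction in which the jaws open and shut (so a half turn about z gives the same grasp; the last joint's range is limited). The gripper opens to 85 mm and grips with 20 to 120 N. Pads are 22 mm wide; open, the fingers measure 114 mm over their backs; the gripper's body (76 mm by 85 mm) begins 54 mm behind the grasp point. The pads swing forward as they close: fully open they stand 13 mm farther back than shut.
Start: joints at [0.922, 0.527, 1.433, -0, 1.181, -0.178], TCP at [0.283, 0.557, 0.217] pointing down, gripper open.
Joint ranges: [-3.08, 3.08], [-0.75, 2.2], [0.22, 2.44], [-1.43, 4.57], [0, 2.65], [-2.85, 2.85]. Speed limits (rad/s): [2.79, 2.79, 3.14, 3.14, 3.14, 3.14].

INTERFACE

Orientations are given as a unit quaternion [w, x, y, z].
In Python, from bench import manip gives the robot as it stands. The module is installed in compiled form; this text tells all that it offers. Calls block until the motion is done:
- manip.reach(position, orientation): joint-space move of the TCP to a pose.
- manip.line_to(position, attitude=None, v=0.15, stop_force=None): straight line of the TCP; attitude=None keeps the orientation; v is the mean speed in m/s. With stop_force (N) it stops when the force on the tool has changed by that much, and returns True; else False.
- manip.move_j(angles): joint-space move.
- manip.let_go() and manip.close_gripper(f_grip=None): open the fingers fully, or close them until they stop; f_grip is the grip in N (None keeps the last).
- manip.pause(seconds).
- manip.inverse_kinematics(position, orientation): joint angles nearest the present ones, or None.
- manip.observe(): the state.
- manip.capture(name): name is "scene" or "top"; returns a dict with "color" (480x640x3 uint8, blue, green, red), "z_map" (480x640 float32, m along the optical axis (not along the pixel's ray), 0 where there is no reading), "vertical_fov" (degrees; the focal length in pixels is half the picture's height over the tangent of half this angle, whatever the lens; pixels are square), "cx", "cy" (the principal point, pixels), "origin" and "orientation" of the camera in the world. Camera axes: x right, y down, z forward; pixel columns grow to the right and rows downward; lengths in m; the calibration is good to about 2 mm. A picture is of the moment at which its call begins.
A pose or a line that the arm cannot do raises manip.MotionError and nothing moves.
- manip.close_job(): hands the job in, once; it reports no verdict.
Trained networks look in a picture, given as the dict that the camera call returned (one of the last four; its "shot" number tells which), for a name from the list of things; names that differ only in an ending like _2 or _b are one class to them, and where a whole thing is asked for, a point or a joint stands for the part that bears it (a point fixed in the world has none). Each returns a list of dicts, best first, with "score" (0 to 1); they miss things now and then, are a little off and sometimes report something else, mostly with a low value. They report only what shows in the picture. A call takes as long as a camera call.
- manip.regions_of(picture, name): "region" (480x640 bool, what is visible of it).
- manip.mark_of(picture, name): "xyz" ([x, y, z] in m, in the coordinates of the camera as it stood for that picture, good to about 4 mm: a listed point, or the origin of a listed thing).
The state is a dict: "time_s": time; "qpos": joint angles; "joint_vel": joint speeds; "effort": joint torques, N m; "ee_pos": TCP position; "tcp_rot": TCP orientation; "contact_force": force on the tool from outside, world axes, zero at the start; "moment": the same for the moment, N m; "finger_gap": finger opening in m.
Only numpy, scipy, OpenCV 4.12 (cv2) and the standard library are available. Lean on these libraries where they do the work, as an engineer would, in place of code of your own. Each camera call takes 0.05 s, during which the arm holds its last target.

TASK

Check the vice screw lying in the thread-checking stand: slide the carriage from the plain shank onto the thread and hunt along it until the hinged comb leaf can be pressed down with all its teeth home in the grooves, lying flat. Then push the locking pin fully home through the carriage and the leaf, let go, and leave the other things on the bench where they are.

Things in the scene. Friction and masses are not known exactly. Their poses are not given: they have to be found in the camera images.
- stand: Grey checking stand fixed to the bench, base 100 x 360 x 15 mm (y = -220 to +140). Origin at bench level under the screw's axis. Its y axis runs along the screw, from plain shank (-y) over the thread to the 50 mm collar (+y); x points across, away from the robot. With its carriage it is up to 135 mm high (leaf down).
- thread_zone (a point): Point at the stand's y = 0, on top of the 36 mm thick steel vice screw, 63 mm above the bench. The screw does not move: smooth shank, then 9 square grooves (7.5 mm wide, 6 mm deep, pitch 12 mm), then smooth again. The middle groove lies within 7 mm of this point; where exactly differs each time and is not reported: the grooves must be felt or seen.
- carriage (a joint): Travel (m) of the aluminium carriage on two rails along the screw, range 0 to 0.16, growing to the stand's +y. About 3 N moves it; it stays where left. It starts (0 to 0.04) with the leaf over the plain shank. All four teeth can be over grooves only for values of about 0.075 to 0.148. The leaf's pivot lies at y = -165 mm + this value in the stand.
- post_top (a point): Top of the carriage's black square post, 16 mm wide, 135 mm above the bench, 41 mm tall, 27 mm to the -y side of the leaf's pivot. It can be pushed or pinched to slide the carriage.
- leaf (a joint): Angle (rad) of the steel comb leaf: 0 = flat along the screw, teeth at the bottom of the grooves; positive = its +y end raised (0.3 to 0.6 at the start). Stiff hinge: 1 to 2 N on the pad moves it; it stays where left. Teeth that miss the grooves stop it at about 0.16 rad (pad some 13 mm too high); within about 1.5 mm of the grooves they drop in. The pin's hole lines up only below 0.025 rad.
- leaf_pivot (a point): Hinge pivot of the leaf, 70 mm above the bench. The leaf is a 6 mm blade on edge in the mid-plane above the screw, reaching to the stand's +y, with 4 square teeth, 4 mm wide, 36, 48, 60 and 72 mm from the pivot.
- pad_top (a point): Middle of the top of the thumb pad at the leaf's free end, 85 mm along the leaf and 35 mm above the pivot, 105 mm above the bench when flat. Plate 30 mm across by 38 mm along the leaf. At its outer (+y) end, 19 mm from this point, a lip stands 10 mm above it: a fingertip on the pad can press the leaf and push leaf and carriage along +y by the lip.
- pin (a joint): Travel (m) of the 8 mm thick steel locking pin: 0 = drawn out (start), 0.024 = fully home through both cheeks of the carriage and the leaf's 11 mm square hole. It moves along the stand's +x with about 2 N. After 2 mm it strikes the leaf's blade, or passes under the raised leaf and blocks it, unless the leaf is flat.
- pin_knob (a point): Middle of the outer face of the pin's round knob (22 mm diameter, 10 mm long) on the stand's -x side, 80.5 mm above the bench, 54 mm to the +y side of the pivot; 66 mm from the screw's axis at the start, 42 mm when home. The space on its -x side is free down to the bench or base plate.
- cup: Bystander: lidded paper drinking cup, 84 mm wide, 112 mm tall; origin at the centre of its underside.
- offcut: Bystander: wooden offcut 100 x 60 x 45 mm; origin at the centre of its underside.
- wrench: Bystander: steel spanner 200 mm long lying flat beyond the stand; origin in its middle underneath.
- vice_nut: Bystander: dark steel nut 64 mm across, 30 mm high; origin at the centre of its underside.

How it is judged:
On the way, in this order (a step that is already met when the one before it is completed fails the run):
1. the comb leaf lies flat in the thread, within 0.03 rad, with the pin still drawn out (value of joint leaf below 0.03 rad and value of joint pin below 0.006 m), for 0.2 s.
2. the locking pin is pushed through carriage and leaf (value of joint pin above 0.019 m and value of joint leaf below 0.035 rad), for 0.2 s.
At the end, for the whole second after the job is handed in: The carriage is over the thread, the leaf lies flat in the grooves within 0.035 rad, the pin is at least 19 mm in (through both cheeks and the leaf), and all is at rest (all of step 2 and value of joint carriage above 0.06 m and velocity of joint carriage below 0.01 m/s and velocity of joint leaf below 0.05 rad/s); the robot touches nothing.
It fails at once if a bystander is moved by more than 40 mm (distance of any of cup, offcut, wrench, vice_nut from where it was at the start of the episode above 0.04 m).
It also fails if it takes over 51 s, if anything falls off the work surface, if the arm or the gripper's body presses on something with over 40 N, if the wrist force passes 120 N, or if a joint passes its speed limit or range.

## Working session

There is one attempt and no reset: what is moved stays moved. The work goes in short steps, each a Python script; the robot and the scene stay as the last script left them, time stands still between calls to the robot, and variables do not carry over. Pictures are saved under pics/ and viewed, and the job is handed in when it is done.

```bash
mkdir -p pics; ls
cat > h.py <<'E'
import numpy as np, cv2
from scipy.spatial.transform import Rotation as R
from bench import manip
def q2R(q): return R.from_quat([q[1],q[2],q[3],q[0]])
def towq(r):
    q=r.as_quat(); return [q[3],q[0],q[1],q[2]]
def toworld(p,xyz): return q2R(p["orientation"]).apply(xyz)+np.array(p["origin"])
def cloud(p):
    f=240/np.tan(np.radians(p["vertical_fov"])/2)
    z=p["z_map"]; v,u=np.mgrid[:480,:640]
    c=np.dstack([(u-p["cx"])/f*z,(v-p["cy"])/f*z,z])
    w=q2R(p["orientation"]).apply(c.reshape(-1,3)).reshape(480,640,3)+np.array(p["origin"])
    w[z==0]=np.nan
    return w
def proj(p,w):
    f=240/np.tan(np.radians(p["vertical_fov"])/2)
    c=q2R(p["orientation"]).inv().apply(np.array(w)-np.array(p["origin"]))
    return c[...,0]/c[...,2]*f+p["cx"], c[...,1]/c[...,2]*f+p["cy"]
E
python3 - <<'E'
from h import *
import pickle
for n in ["scene","top"]:
    p=manip.capture(n); cv2.imwrite(f"pics/{n}0.png",p["color"]); pickle.dump(p,open(f"{n}0.pkl","wb"))
    print(n,p["origin"],p["orientation"],p["vertical_fov"])
    for k in ["stand","thread_zone","post_top","leaf_pivot","pad_top","pin_knob","cup","offcut","wrench","vice_nut"]:
        m=manip.mark_of(p,k)
        print(k,[(round(d["score"],2),toworld(p,d["xyz"]).round(4)) for d in m[:2]])
print(manip.observe())
E
```

```text
pics
scene [ 1.6922863  -0.17798965  1.40853508] [-0.26812694  0.6949409   0.62629999 -0.23002915] 42.037021054589175
stand [(0.8, array([ 5.649e-01,  1.251e-01, -1.000e-04]))]
thread_zone [(0.65, array([0.5668, 0.1219, 0.0635]))]
post_top [(0.98, array([ 0.5345, -0.0451,  0.1346]))]
leaf_pivot [(0.71, array([ 0.5392, -0.0234,  0.0673]))]
pad_top [(0.68, array([ 0.5326, -0.0223,  0.0699])), (0.64, array([ 7.057e-01,  3.639e-01, -3.000e-04]))]
pin_knob []
cup [(0.68, array([0.3762, 0.3412, 0.0014]))]
offcut [(0.72, array([ 0.5392, -0.4415,  0.0034]))]
wrench []
vice_nut [(0.63, array([ 7.047e-01,  3.630e-01, -3.000e-04]))]
top [ 0.35557829 -0.02913909  1.08990286] [-0.07407764  0.70596565 -0.70005198  0.07779606] 53.14926834861832
stand [(0.56, array([5.695e-01, 1.187e-01, 4.000e-04]))]
thread_zone [(0.78, array([0.5664, 0.119 , 0.0646]))]
post_top [(0.7, array([ 0.534 , -0.0494,  0.1349]))]
leaf_pivot [(0.98, array([ 0.5375, -0.0233,  0.0767])), (0.66, array([0.5671, 0.1209, 0.0047]))]
pad_top [(0.57, array([0.5452, 0.0346, 0.1433]))]
pin_knob [(0.51, array([ 0.5319, -0.0478,  0.1367
[... 267 characters left out ...]
'time_s': 1.1, 'qpos': array([ 9.22489386e-01,  5.27495740e-01,  1.43267662e+00,  1.97184625e-05,
        1.18139130e+00, -1.78487598e-01]), 'joint_vel': array([-7.30426354e-05, -5.68677251e-04,  1.34143040e-03,  5.31631782e-04,
        8.93336459e-04, -7.12813670e-04]), 'effort': array([ 9.94723041e-05, -4.42338181e+01, -1.78423208e+01, -1.05173779e-04,
        7.43508590e-04,  1.01937223e-05]), 'ee_pos': array([0.28291136, 0.55729606, 0.21682048]), 'tcp_rot': array([-2.52921840e-06,  2.32758779e-01,  9.72534498e-01,  1.69395810e-05]), 'contact_force': array([ 0.5337637 ,  0.44214843, -0.17885485]), 'moment': array([ 0.00824051,  0.02756379, -0.00361837]), 'finger_gap': 0.08525830262894826}
```

View pics/scene0.png

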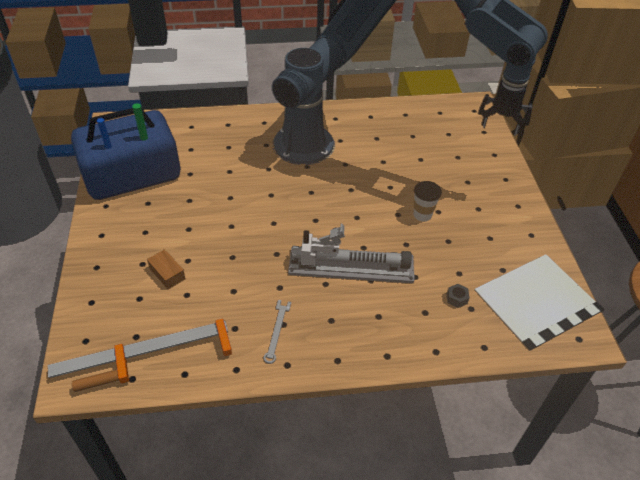

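View pics/top0.png

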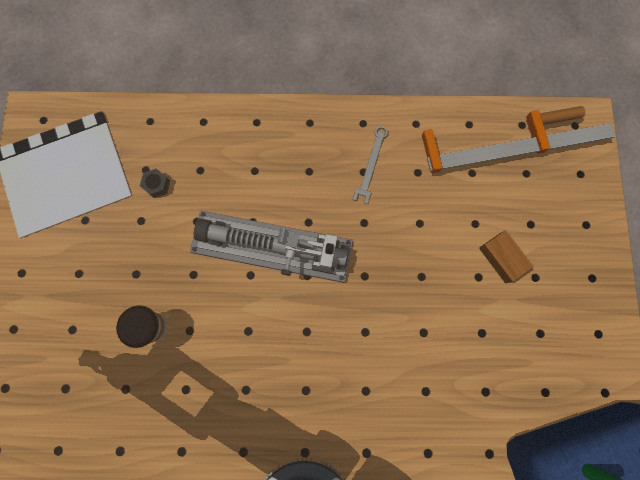

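Run:
```python
from h import *
import pickle
for n in ["scene","top"]:
    p=pickle.load(open(f"{n}0.pkl","rb")); W=cloud(p)
    a=np.array([.5666,.1205]); 
    near=(abs(W[...,0]-.56)<.12)&(W[...,1]<.32)&(W[...,1]>-.15)
    m=near&(W[...,2]>.006)&(W[...,2]<.14)
    pts=W[m][:,:2]
    r=cv2.minAreaRect((pts*1000).astype(np.float32)); print(n,m.sum(),r)
    m2=near&(W[...,2]>.010)&(W[...,2]<.02); r=cv2.minAreaRect((W[m2][:,:2]*1000).astype(np.float32)); print(r)
    # axis from screw top
    m3=near&(W[...,2]>.058)&(W[...,2]<.066)&(W[...,1]>.1)
    q=W[m3]; 
    if len(q)>10:
        l=cv2.fitLine(q[:,:2].astype(np.float32),cv2.DIST_HUBER,0,.001,.001).ravel(); print("axis",l)
    v,u=np.where(m); 
    c=p["color"][v.min()-5:v.max()+5,u.min()-5:u.max()+5]; s=min(800/c.shape[1],600/c.shape[0])
    print(u.min()-5,v.min()-5,s)
    cv2.imwrite(f"pics/{n}0z.png",cv2.resize(c,None,fx=s,fy=s,interpolation=cv2.INTER_CUBIC))
```

```text
scene 4471 ((560.1901245117188, 84.65303039550781), (239.05677795410156, 468.64141845703125), 0.06124727800488472)
((562.2662353515625, 85.61277770996094), (444.21612548828125, 229.12847900390625), 88.78167724609375)
axis [0.25200635 0.9677256  0.5791286  0.15807456]
264 223 4.49438202247191
top 6715 ((560.7210083007812, 88.10025024414062), (236.14002990722656, 462.41912841796875), 0.0487273633480072)
((610.10107421875, 64.73611450195312), (376.2127990722656, 206.32513427734375), 79.49996948242188)
axis [0.1760208  0.98438644 0.5768526  0.18023016]
163 191 3.7914691943127963
```

Run:
```python
from h import *
import pickle
for n in ["scene","top"]:
    p=pickle.load(open(f"{n}0.pkl","rb")); W=cloud(p)
    near=(abs(W[...,0]-.56)<.12)&(W[...,1]<.32)&(W[...,1]>-.15)
    fl=near&(abs(W[...,2])<.005); print("bench z",np.nanmedian(W[...,2][fl]),np.nanstd(W[...,2][fl]))
    m=(near&(W[...,2]>.008)&(W[...,2]<.14)).astype(np.uint8)
    m=cv2.morphologyEx(m,cv2.MORPH_OPEN,np.ones((3,3)))
    k,l,s,_=cv2.connectedComponentsWithStats(m); i=1+np.argmax(s[1:,4]); m=l==i
    low=m&(W[...,2]<.022)
    for mm in (m,low):
        r=cv2.minAreaRect((W[mm][:,:2]*1000).astype(np.float32)); print(n,mm.sum(),r)
    x,y,w,h,_=s[i]
    c=p["color"][y-6:y+h+6,x-6:x+w+6]; sc=min(800/c.shape[1],600/c.shape[0]); print(x-6,y-6,sc)
    cv2.imwrite(f"pics/{n}0y.png",cv2.resize(c,None,fx=sc,fy=sc,interpolation=cv2.INTER_CUBIC))
```

```text
bench z 0.0005320113988376285 0.0025498296768768245
scene 3875 ((562.0137329101562, 82.83971405029297), (359.51165771484375, 110.53768157958984), 78.90442657470703)
scene 1471 ((562.0137329101562, 82.83971405029297), (359.51165771484375, 110.53768157958984), 78.90442657470703)
282 224 5.797101449275362
bench z 0.00040305405681706485 0.001931328949862384
top 6582 ((551.9642944335938, 84.34208679199219), (361.0388488769531, 116.71388244628906), 79.46351623535156)
top 2907 ((559.8038330078125, 82.88394165039062), (361.0388488769531, 100.76583862304688), 79.46351623535156)
184 205 4.571428571428571
```

View pics/scene0y.png

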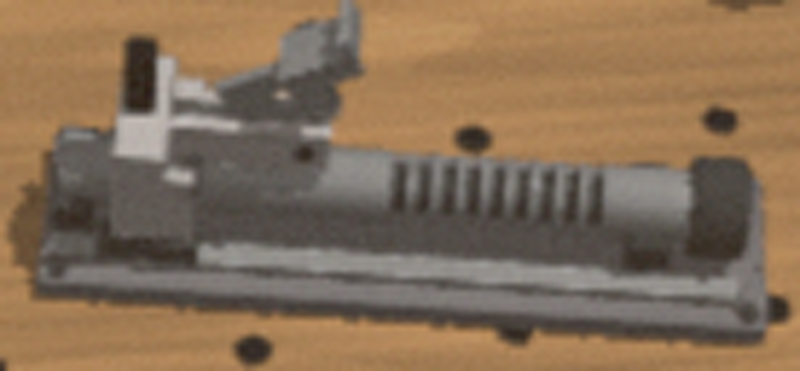

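View pics/top0y.png

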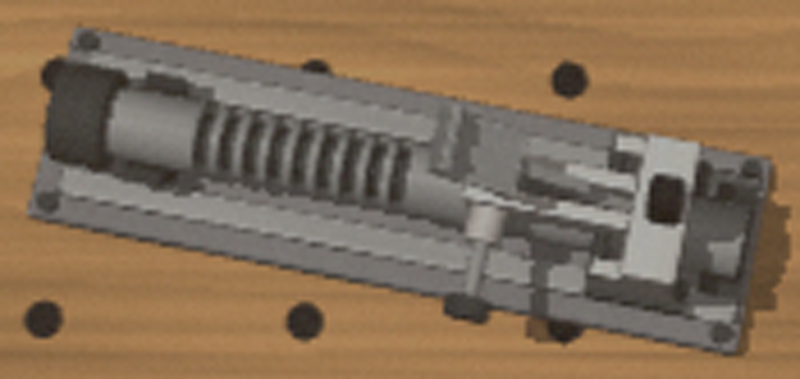

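```bash
cat >> h.py <<'E'
O=np.array([.5675,.1215]); TH=np.radians(79.2); YD=np.array([np.cos(TH),np.sin(TH)]); XD=np.array([YD[1],-YD[0]])
def S(x,y,ztip):  # stand mm -> world TCP with fingertip at ztip
    w=O+XD*x/1000+YD*y/1000; return [float(w[0]),float(w[1]),float(ztip/1000+.014)]
def inv(w):
    d=np.array(w)[:2]-O; return np.array([d@XD*1000,d@YD*1000,(w[2]-.014)*1000])
def Q(sgn=1):
    x=np.array([*YD,0])*sgn; z=np.array([0,0,-1.]); y=np.cross(z,x)
    return towq(R.from_matrix(np.array([x,y,z]).T))
def st(tag=""):
    o=manip.observe(); f=o["contact_force"]
    print(tag,"t%.2f"%o["time_s"],"stand",inv(o["ee_pos"]).round(1),"F(x,y,z)",np.round([f[:2]@XD,f[:2]@YD,f[2]],1)); return o
E
python3 - <<'E'
from h import *
for s in (1,-1):
    print(s,Q(s),manip.inverse_kinematics(S(0,-96,150),Q(s)))
E
```

```text
1 [np.float64(0.0), np.float64(0.7705132427757891), np.float64(0.6374239897486897), np.float64(0.0)] [-1.53686045e-01  4.97343308e-01  1.67509417e+00 -4.44089210e-16
  9.69155173e-01  3.48095146e-02]
-1 [np.float64(0.0), np.float64(-0.6374239897486897), np.float64(0.7705132427757891), np.float64(0.0)] None
```

Run:
```python
from h import *
q=[float(v) for v in Q(1)]
manip.close_gripper(20)
manip.reach(S(-2,-96,150),q); st("above")
print(manip.line_to(S(-2,-96,70),v=.05,stop_force=2.5)); st("touch")
```

```text
above t4.00 stand [ -2.1 -95.1 150.1] F(x,y,z) [-0.8  0.4 -0.7]
True
touch t5.24 stand [ -2.3 -95.8  80.5] F(x,y,z) [0.4 1.5 3.1]
```

```bash
cat >> h.py <<'E'
def zoom(tag,r=(0,-60,80),h=55,sc=7):
    for n in ["scene","top"]:
        p=manip.capture(n); w=O+XD*r[0]/1000+YD*r[1]/1000
        u,v=proj(p,np.array([*w,r[2]/1000])); u=int(u);v=int(v)
        c=p["color"][max(0,v-40):v+40,max(0,u-55):u+55]
        cv2.imwrite(f"pics/{tag}_{n}.png",cv2.resize(c,None,fx=sc,fy=sc,interpolation=cv2.INTER_CUBIC)); print(n,u-55,v-40)
E
python3 - <<'E'
from h import *
zoom("a")
E
```

```text
scene 289 207
top 222 201
```

View pics/a_scene.png

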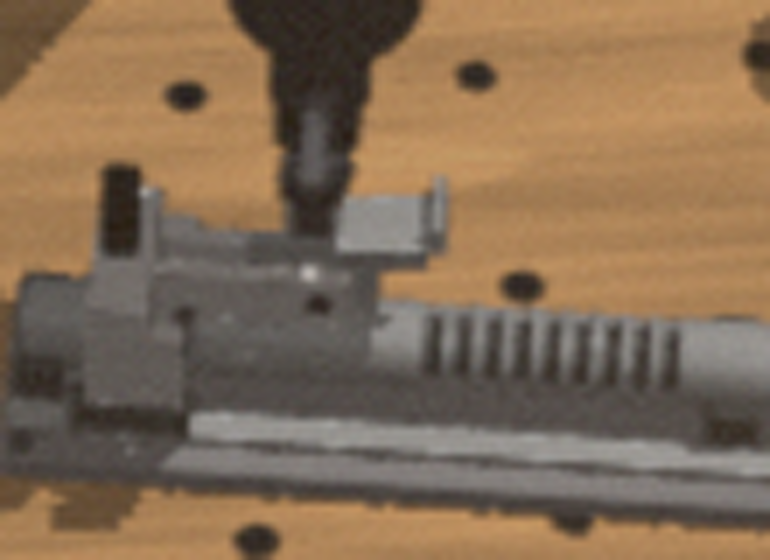

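View pics/a_top.png

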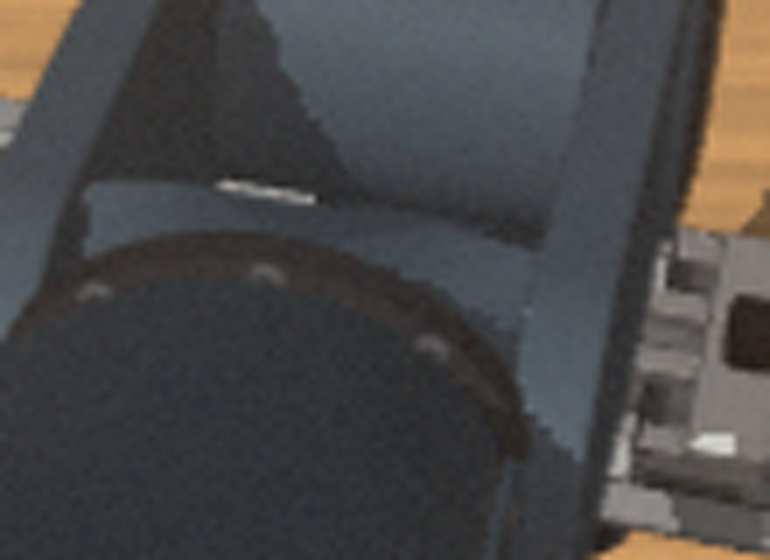

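Run:
```python
from h import *
manip.line_to(S(-1,-96,140),v=.15)
manip.line_to(S(-1,-69,140),v=.1); st("over")
print(manip.line_to(S(-1,-69,100),v=.03,stop_force=4)); st("touch")
for i in range(2):
    print(manip.line_to(S(-1,-69,112-3*i),v=.03,stop_force=8)); st("press")
```

```text
over t6.31 stand [ -1.6 -68.6 139.2] F(x,y,z) [ 0.5 -0.3 -0.8]
False
touch t7.79 stand [ -0.8 -69.  100.2] F(x,y,z) [ 0.3  1.1 -0.6]
False
press t8.34 stand [ -0.9 -69.  112.3] F(x,y,z) [0.3 0.9 0.6]
False
press t8.59 stand [ -1.4 -69.  108.5] F(x,y,z) [-0.  -0.2  0.8]
```

Run:
```python
from h import *
zoom("b")
```

```text
scene 289 207
top 222 201
```

View pics/b_scene.png

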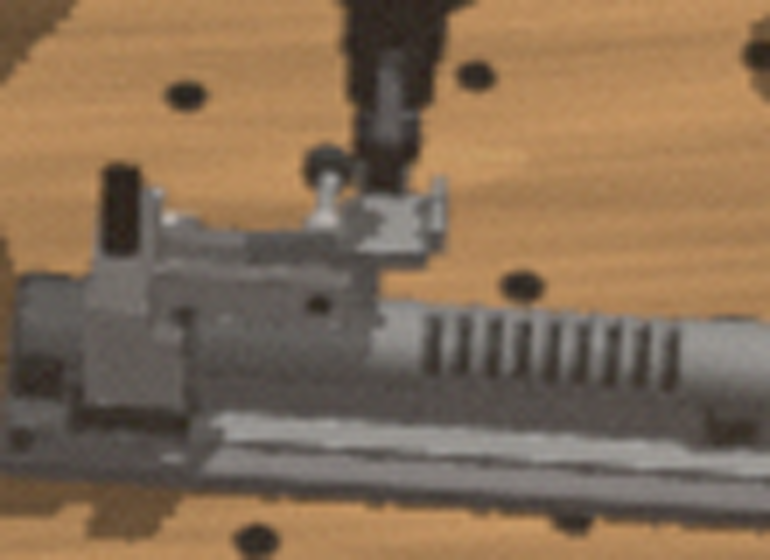

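Run:
```python
from h import *
p=manip.capture("scene")
W=cloud(p)
def pr(x,y,z):
    w=O+XD*x/1000+YD*y/1000; u,v=proj(p,np.array([*w,z/1000])); return round(float((u-289)*7)),round(float((v-207)*7))
for a in [(-15,-69,108.5),(14,-69,108.5),(0,-69,108.5),(0,-67,118),(15,-67,118),(-15,-67,118),(0,-172,135)]: print(a,pr(*a))
# height map in stand frame near pad
d=W[...,:2]-O; xs=d@XD*1000; ys=d@YD*1000; z=W[...,2]*1000
for r in range(207+20,207+50,2):
    print(r,[(int(xs[r,c]),int(ys[r,c]),int(z[r,c])) if z[r,c]==z[r,c] else None for c in range(289+46,289+66,4)])
```

```text
(-15, -69, 108.5) (373, 208)
(14, -69, 108.5) (370, 262)
(0, -69, 108.5) (372, 236)
(0, -67, 118) (378, 220)
(15, -67, 118) (376, 248)
(-15, -67, 118) (380, 192)
(0, -172, 135) (115, 173)
227 [(-144, -92, 7), (62, -80, 230), (56, -70, 225), (59, -59, 229), (-163, -42, -7)]
229 [(-60, -91, 89), (34, -80, 192), (44, -69, 203), (46, -59, 207), (-148, -42, -1)]
231 [(-58, -90, 82), (7, -79, 155), (6, -68, 155), (3, -57, 153), (-139, -42, 0)]
233 [(-46, -90, 87), (2, -79, 141), (3, -68, 143), (-128, -54, 0), (-5, -46, 136)]
235 [(-38, -90, 87), (-14, -78, 115), (-5, -67, 126), (-7, -56, 125), (-5, -45, 128)]
237 [(-26, -89, 92), (-5, -78, 117), (0, -67, 123), (-7, -56, 116), (2, -45, 128)]
239 [(-25, -89, 84), (0, -77, 115), (0, -66, 115), (3, -55, 120), (13, -45, 132)]
241 [(-2, -88, 102), (7, -77, 114), (10, -66, 119), (8, -55, 117), (15, -44, 126)]
243 [(0, -88, 97), (14, -77, 113), (9, -66, 109), (12, -55, 114), (14, -44, 117)]
245 [(7, -87, 96), (2, -76, 91), (5, -65, 96), (4, -54, 96), (-83, -40, -1)]
247 [(14, -87, 95), (4, -76, 86), (-73, -63, -1), (-79, -51, -7), (-69, -40, 5)]
249 [(14, -87, 88), (-11, -75, 59), (-68, -63, -4), (-65, -51, 0), (-69, -39, -3)]
251 [(9, -86, 73), (1, -75, 65), (0, -64, 65), (0, -52, 65), (-41, -40, 19)]
253 [(12, -86, 68), (7, -75, 63), (4, -63, 61), (8, -52, 67), (-2, -40, 55)]
255 [(14, -86, 62), (9, -74, 56), (13, -63, 63), (8, -52, 58), (0, -40, 50)]
```

Run:
```python
from h import *
o=st(); print(o["finger_gap"], o["ee_pos"], o["qpos"])
p=manip.capture("scene"); W=cloud(p); d=W[...,:2]-O; xs=d@XD*1000; ys=d@YD*1000; z=W[...,2]*1000
for r in range(215,242,1):
    print(r,[(int(xs[r,c]),int(ys[r,c]),int(z[r,c])) for c in range(341,350,2)])
cv2.imwrite("pics/c.png",cv2.resize(p["color"][140:260,270:430],None,fx=5,fy=5,interpolation=cv2.INTER_CUBIC))
```

```text
t8.74 stand [ -1.1 -69.  108.8] F(x,y,z) [ 0.3  0.1 -0.1]
-3.175862848575706e-05 [0.55352486 0.05391727 0.12282971] [-1.03825762e-01  5.65624093e-01  1.69196315e+00 -2.54311586e-05
  8.86343881e-01  8.46021280e-02]
215 [(36, -77, 248), (38, -72, 250), (36, -67, 248), (37, -62, 250), (14, -56, 227)]
216 [(35, -77, 243), (34, -72, 242), (34, -67, 243), (38, -61, 248), (17, -56, 226)]
217 [(43, -77, 247), (39, -72, 244), (38, -66, 243), (38, -61, 244), (16, -56, 221)]
218 [(38, -76, 238), (37, -71, 238), (39, -66, 241), (40, -61, 242), (11, -55, 213)]
219 [(21, -76, 217), (48, -71, 246), (42, -66, 241), (29, -61, 227), (12, -55, 210)]
220 [(12, -76, 204), (46, -71, 240), (42, -66, 237), (10, -60, 204), (15, -55, 209)]
221 [(11, -76, 199), (44, -71, 234), (46, -66, 237), (11, -60, 201), (20, -55, 211)]
222 [(17, -76, 202), (45, -71, 232), (44, -65, 231), (11, -60, 197), (15, -54, 201)]
223 [(44, -76, 227), (51, -70, 235), (47, -65, 230), (39, -60, 223), (-165, -50, 7)]
224 [(52, -75, 231), (51, -70, 231), (56, -65, 236), (45, -60, 225), (-166, -49, 1)]Traceback (most recent call last):
  File "<stdin>", line 5, in <module>
ValueError: cannot convert float NaN to integer
```

Run:
```python
from h import *
import pickle
p=manip.capture("scene"); pickle.dump(p,open("c.pkl","wb"))
t=manip.capture("top"); pickle.dump(t,open("ct.pkl","wb"))
def vis(p,name,box,s):
    x0,y0,x1,y1=box
    a=cv2.resize(p["color"][y0:y1,x0:x1],None,fx=s,fy=s,interpolation=cv2.INTER_CUBIC)
    a=cv2.convertScaleAbs(a,alpha=1.6,beta=15)
    z=p["z_map"][y0:y1,x0:x1]; 
    cv2.imwrite(name,a)
    g=np.clip((z-1.1)/(.35)*255,0,255).astype(np.uint8); g=cv2.applyColorMap(g,cv2.COLORMAP_JET); g[z==0]=0
    cv2.imwrite(name[:-4]+"_d.png",cv2.resize(g,None,fx=s,fy=s,interpolation=cv2.INTER_NEAREST))
    def pr(x,y,zz):
        w=O+XD*x/1000+YD*y/1000; u,v=proj(p,np.array([*w,zz/1000])); return int((u-x0)*s),int((v-y0)*s)
    return a,pr
a,pr=vis(p,"pics/c.png",(290,160,410,260),6)
for z in (108.8,123,150): 
    for x in (-14,14): cv2.circle(a,pr(x,-69,z),4,(0,0,255) if x>0 else (0,255,0),-1)
cv2.imwrite("pics/c_m.png",a)
```

```text
(no output)
```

View pics/c_m.png

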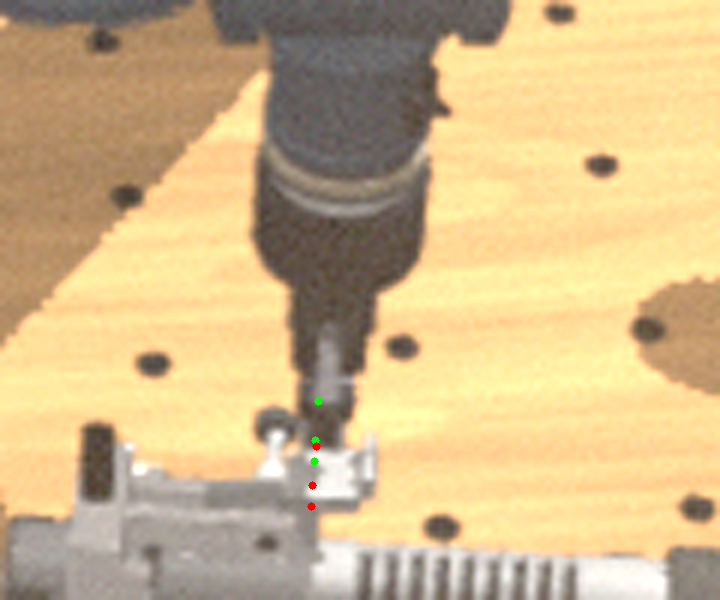

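View pics/c_d.png

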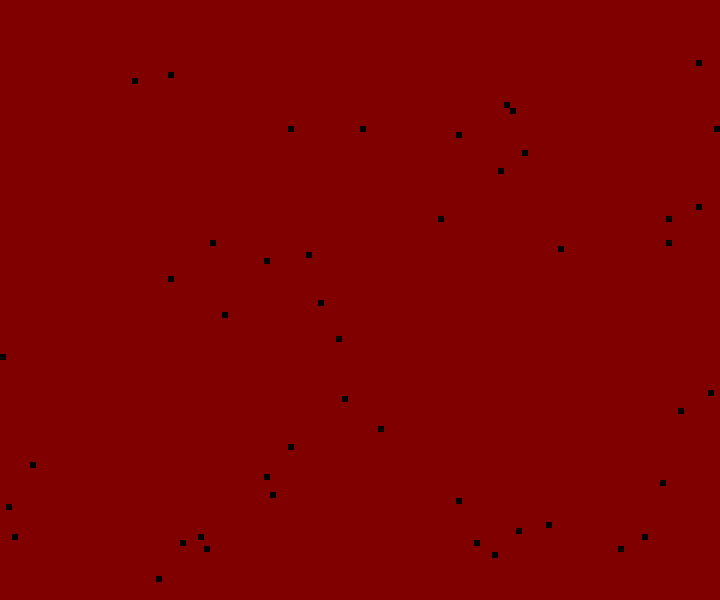

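Run:
```python
from h import *
print(manip.line_to(S(0,-69,78),v=.03,stop_force=4)); st("touch")
zoom("d")
```

```text
True
touch t9.57 stand [ -0.5 -68.6  89.7] F(x,y,z) [0.  0.6 4.8]
scene 289 207
top 222 201
```

View pics/d_scene.png

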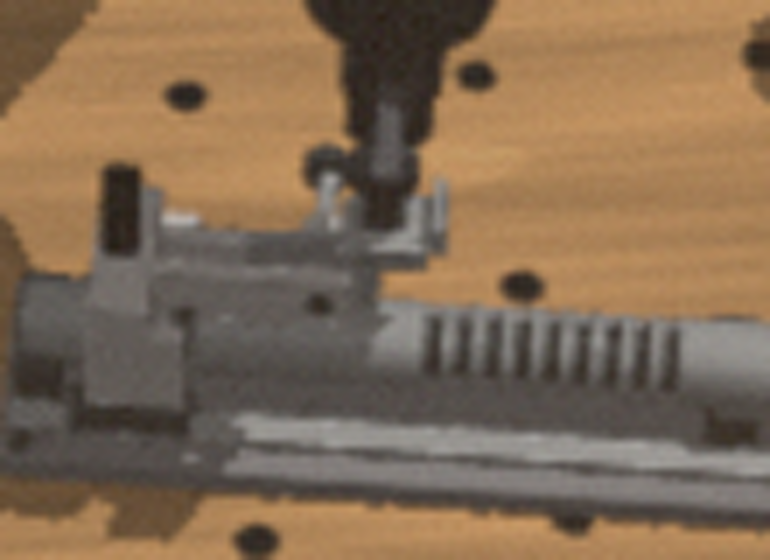

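```bash
sed -i 's/ztip\/1000+.014)/ztip\/1000-.0143)/; s/(w\[2\]-.014)/(w[2]+.0143)/' h.py
python3 - <<'E'
from h import *
st("now")
print(manip.line_to(S(0,-69,114),v=.02,stop_force=10)); st("press")
print(manip.line_to(S(0,-60,114),v=.02,stop_force=15)); st("push")
E
```

```text
now t9.67 stand [ -0.5 -68.6 118.1] F(x,y,z) [0.6 0.1 3.5]
True
press t9.88 stand [ -0.4 -68.  117.2] F(x,y,z) [-1.2 -0.2  7.6]
True
push t10.24 stand [ -0.2 -66.1 116.4] F(x,y,z) [-2.  -2.8  8.1]
```

Run:
```python
from h import *
r=manip.line_to(S(0,-35,115.5),v=.03,stop_force=18); print(r); st("push1")
if not r:
    r=manip.line_to(S(0,-20,115.5),v=.02,stop_force=18); print(r); st("push2")
zoom("e",r=(0,-40,80))
```

```text
True
push1 t10.82 stand [  0.8 -57.6 117.3] F(x,y,z) [-1.9 -4.8  8.9]
scene 296 208
top 213 199
```

View pics/e_scene.png

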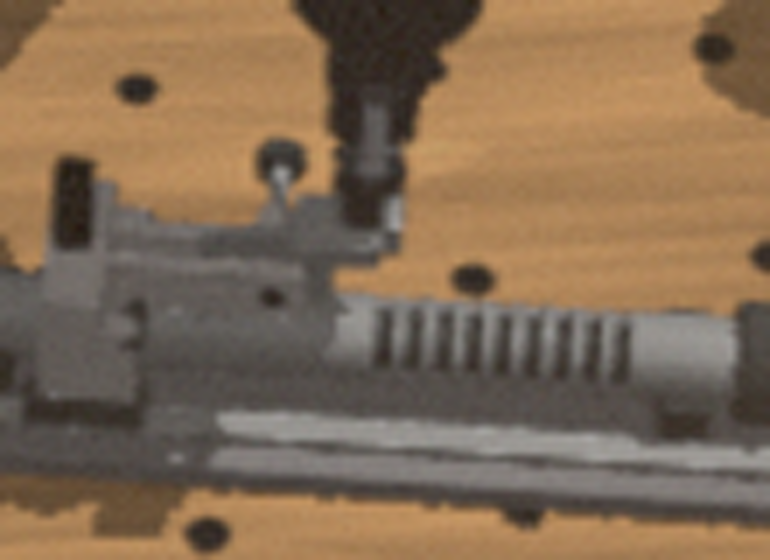

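Run:
```python
from h import *
r=manip.line_to(S(0,-40,116.6),v=.03,stop_force=25); print(r); st("push1")
r=manip.line_to(S(0,-15,116.6),v=.03,stop_force=25); print(r); st("push2")
zoom("f",r=(0,-30,80))
```

```text
True
push1 t11.28 stand [  0.8 -57.8 117.4] F(x,y,z) [-1.  -5.3  8.8]
True
push2 t11.82 stand [  0.8 -58.  117.4] F(x,y,z) [-1.1 -6.   8.2]
scene 300 208
top 208 198
```

View pics/f_scene.png

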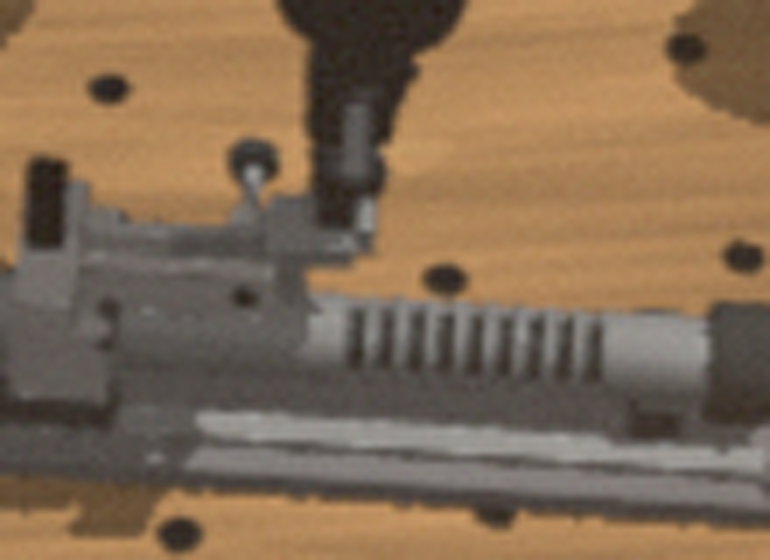

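Run:
```python
from h import *
manip.line_to(S(0,-60,120.5),v=.05); st("lift")
r=manip.line_to(S(0,-40,120.5),v=.03,stop_force=20); print(r); st("push1")
r=manip.line_to(S(0,-15,120.5),v=.03,stop_force=20); print(r); st("push2")
zoom("g",r=(0,-30,80))
```

```text
lift t12.18 stand [ 1.000e-01 -6.050e+01  1.204e+02] F(x,y,z) [ 0.8 -2.1  2.4]
True
push1 t12.57 stand [  0.  -57.6 119.5] F(x,y,z) [-1.3  0.1  3.8]
True
push2 t13.10 stand [  0.  -56.8 119.2] F(x,y,z) [ 0.2 -3.3  4.8]
scene 300 208
top 208 198
```

View pics/g_scene.png

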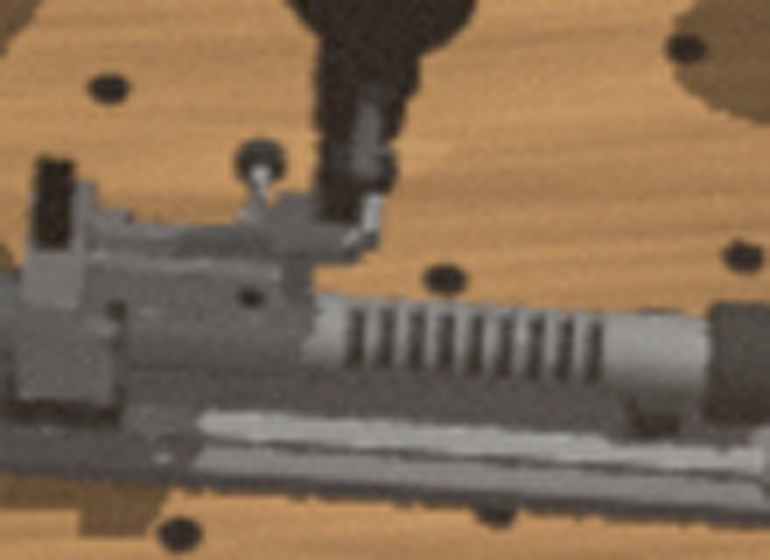

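Run:
```python
from h import *
manip.line_to(S(0,-58,122.5),v=.05); st("lift")
r=manip.line_to(S(0,-40,122.5),v=.04,stop_force=45); print(r); st("push1")
zoom("h",r=(0,-30,80))
```

```text
lift t13.45 stand [ -0.4 -57.9 122.3] F(x,y,z) [ 0.8 -1.8  1.1]
False
push1 t14.05 stand [ -0.6 -43.9 121.4] F(x,y,z) [  1.4 -13.6  -2.3]
scene 300 208
top 208 198
```

View pics/h_scene.png

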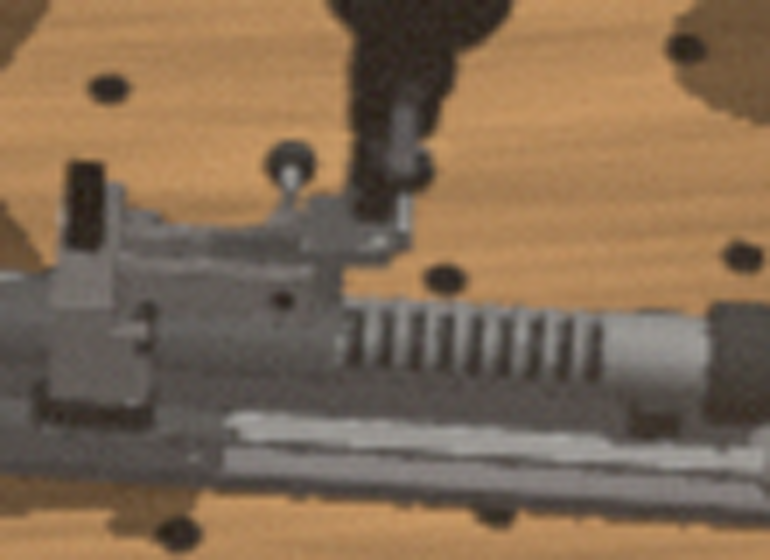

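Run:
```python
from h import *
import pickle
from scipy.optimize import minimize
for n,angs in (("scene",(20,30,40,50)),("top",(-10,0,-20,-30))):
    p=pickle.load(open(f"{n}0.pkl","rb")); g=cv2.GaussianBlur(cv2.cvtColor(p["color"],cv2.COLOR_BGR2GRAY).astype(np.float32),(0,0),.5)
    ys=np.arange(-75,75,.25); prof=0
    for a in angs:
        a=np.radians(a); x=18*np.sin(a); z=45+18*np.cos(a)
        w=O+np.outer(np.full_like(ys,x),XD)/1000+ys[:,None]*YD/1000
        u,v=proj(p,np.c_[w,np.full_like(ys,z/1000)])
        prof=prof+cv2.remap(g,u.astype(np.float32)[None],v.astype(np.float32)[None],cv2.INTER_CUBIC)[0]
    prof/=len(angs)
    best=[]
    for c in np.arange(-10,10,.25):
        t=ys-c; k=((abs((t+6)%12-6)<3.75)&(abs(t)<52)).astype(float)
        win=abs(t)<60
        best.append((np.corrcoef(prof[win],-k[win])[0,1],c))
    print(n,sorted(best)[::-1][:4])
    print(prof[::12].round().astype(int))
```

```text
scene [(np.float64(0.8693896652494607), np.float64(6.0)), (np.float64(0.866284293314396), np.float64(5.75)), (np.float64(0.860800749193776), np.float64(6.25)), (np.float64(0.8516185393347017), np.float64(5.5))]
[131 132 132 132 132 133 133 134 134 122  89  65  93 118  94  69  91 114
  92  71  87 114  87  67  88 114  91  68  94 116  92  69  92 116  95  71
  91 118  91  67  88 113  88  68  92 123 128 128 129 130]
top [(np.float64(0.9029362009570925), np.float64(4.0)), (np.float64(0.8962286121633135), np.float64(4.25)), (np.float64(0.8956317521406287), np.float64(3.75)), (np.float64(0.8761917870638493), np.float64(4.5))]
[123 120 122 124 125 128 130 132 132  97  67  66 121 105  64  62 121 102
  61  63 120 101  64  63 121 104  65  65 121 102  66  65 120 102  65  64
 121 104  63  63 121 105  64  66 121 134 134 134 135 134]
```

Run:
```python
from h import *
r=manip.line_to(S(0,4,122.5),v=.06,stop_force=60); print(r); o=st("push")
y=inv(o["ee_pos"])[1]
manip.line_to(S(0,y-1,122.5),v=.05); st("back")
r=manip.line_to(S(0,y-1,106),v=.04,stop_force=8); print(r); st("press")
zoom("i",r=(0,0,80))
```

```text
False
push t15.03 stand [ -0.8  -2.6 120.9] F(x,y,z) [  3.7 -18.4  -4.3]
back t15.33 stand [ -0.5  -4.6 121.9] F(x,y,z) [ 1.2 -5.4 -3.3]
True
press t15.57 stand [-1.000e-01 -4.100e+00  1.194e+02] F(x,y,z) [-0.5 -0.8  4.7]
scene 311 209
top 195 195
```

View pics/i_scene.png

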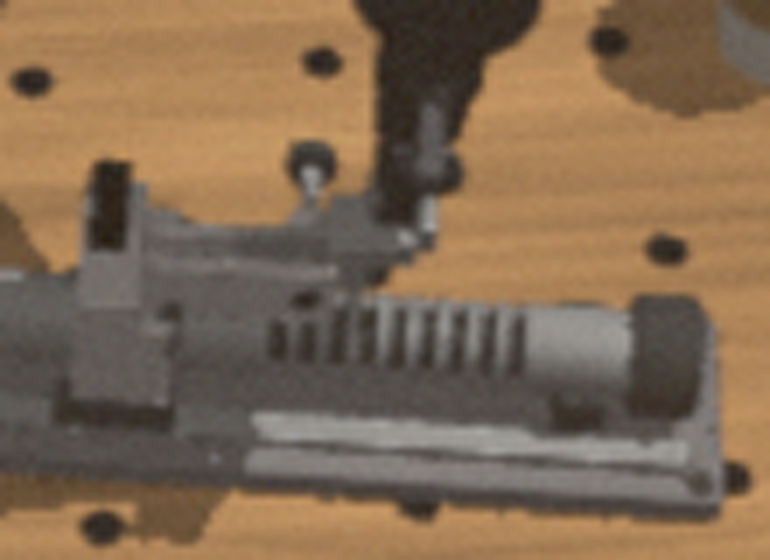

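```bash
cat > hunt.py <<'E'
from h import *
import sys
cmd=float(sys.argv[1]); n=int(sys.argv[2]); d=float(sys.argv[3])
for i in range(n):
    manip.line_to(S(0,cmd,122),v=.06,stop_force=60); o=manip.observe(); y=inv(o["ee_pos"])[1]; fy=o["contact_force"][:2]@YD
    r=manip.line_to(S(0,y-1,112),v=.05,stop_force=9); o=st(f"cmd{cmd} pushed {y:.1f} fy{fy:.0f} r{r}")
    z=inv(o["ee_pos"])[2]
    if z<115: print("DROP"); break
    cmd+=d
E
python3 hunt.py 6 4 2
```

```text
cmd6.0 pushed 6.4 fy-1 rTrue t16.24 stand [  0.2   7.6 117.6] F(x,y,z) [-1.7  1.5  4.6]
cmd8.0 pushed 7.6 fy-3 rTrue t16.70 stand [  0.6   8.3 117.9] F(x,y,z) [-1.5  0.5  5.8]
cmd10.0 pushed 10.8 fy-0 rTrue t17.16 stand [  0.5  11.6 116.8] F(x,y,z) [ 0.  -0.6 -0.3]
cmd12.0 pushed 12.1 fy0 rFalse t17.76 stand [ -0.5  10.8 111.4] F(x,y,z) [-0.5 -0.1  0.6]
DROP
```

Run:
```python
from h import *
r=manip.line_to(S(0,11,98),v=.03,stop_force=12); print(r); st("press")
zoom("j",r=(0,0,80))
```

```text
True
press t18.12 stand [  0.3  12.3 105.1] F(x,y,z) [-1.9  0.1  6.8]
scene 311 209
top 195 195
```

View pics/j_scene.png

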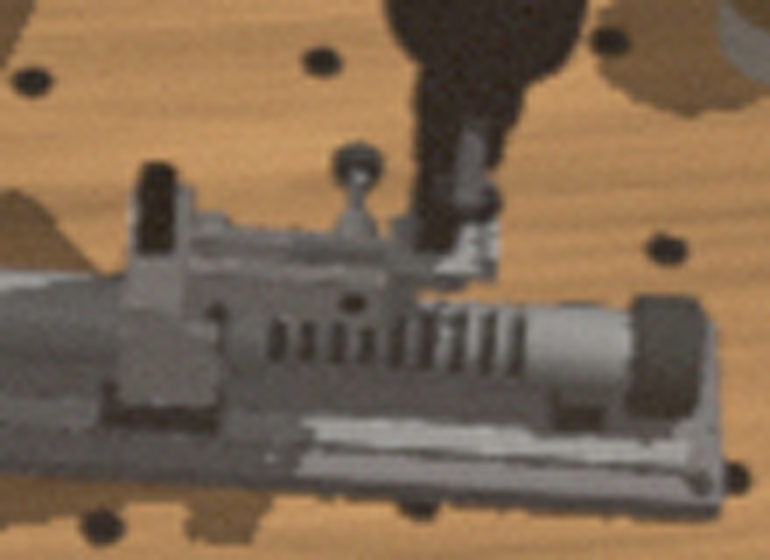

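Run:
```python
from h import *
r=manip.line_to(S(0,12,98),v=.03,stop_force=14); print(r); st("press")
manip.pause(.3); st("hold")
manip.line_to(S(0,10,130),v=.15); manip.line_to(S(-105,-25,130),v=.25); st("side")
for n in ("scene","top"):
    p=manip.capture(n)
    for k in ("pin_knob","post_top","leaf_pivot","pad_top"):
        print(n,k,[(round(d["score"],2),inv(toworld(p,d["xyz"])+np.array([0,0,-.0143])).round(1)) for d in manip.mark_of(p,k)[:2]])
    w=O+XD*-30/1000+YD*-20/1000; u,v=proj(p,np.array([*w,.08])); u=int(u);v=int(v)
    cv2.imwrite(f"pics/k_{n}.png",cv2.resize(p["color"][v-40:v+40,u-55:u+55],None,fx=7,fy=7,interpolation=cv2.INTER_CUBIC)); print(u-55,v-40)
```

```text
True
press t18.43 stand [  0.3  12.4 104.9] F(x,y,z) [-1.7 -0.4  9.1]
hold t18.73 stand [  0.3  12.4 105. ] F(x,y,z) [-1.9 -0.6  8.5]
side t19.64 stand [-104.3  -24.8  129.7] F(x,y,z) [ 0.9 -0.   0.8]
scene pin_knob [(0.48, array([-67.9, -13.8,  80.4]))]
scene post_top [(0.73, array([ -1.2, -95.8, 137.1]))]
scene leaf_pivot [(0.58, array([ -1.9, -67. ,  69.4]))]
scene pad_top [(0.61, array([ -1.9,  18. , 107.7]))]
304 200
top pin_knob [(0.48, array([-66.2, -15.7,  83.1]))]
top post_top []
top leaf_pivot [(0.72, array([ -2.9, -69.4,  73.4]))]
top pad_top [(0.73, array([ -4.7,  15.3, 103.5]))]
201 211
```

View pics/k_scene.png

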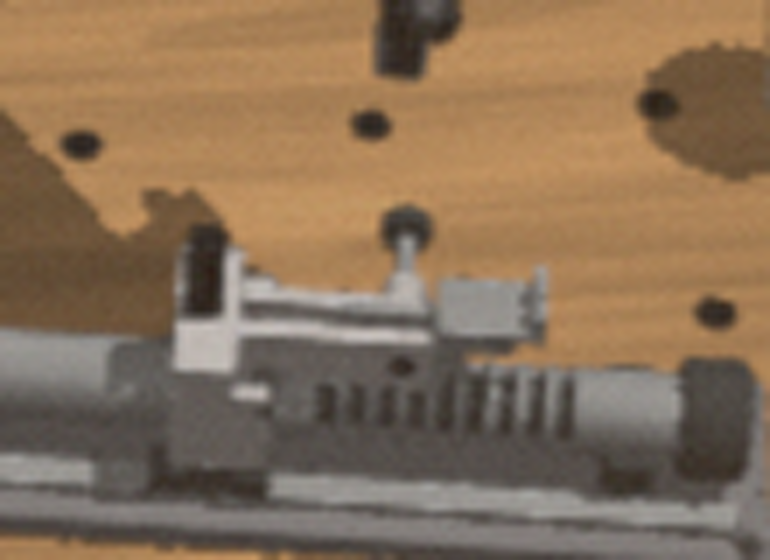

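View pics/k_top.png

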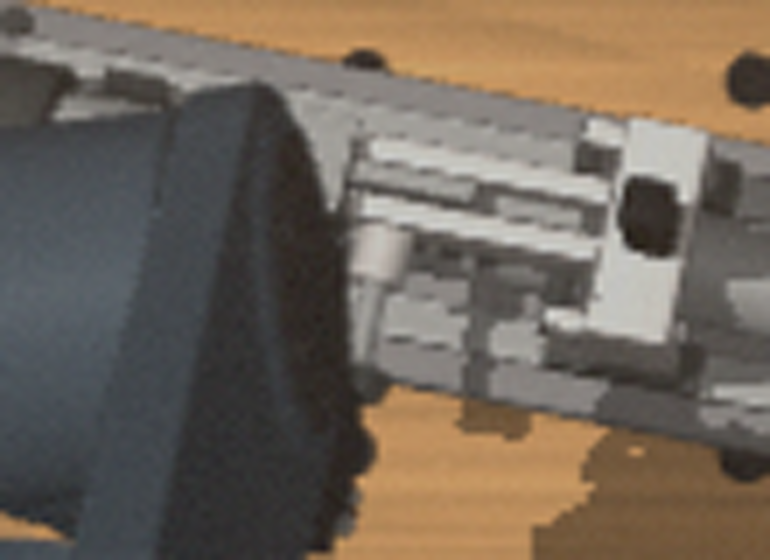

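Run:
```python
from h import *
manip.line_to(S(-105,-14.5,125),v=.15)
manip.line_to(S(-105,-14.5,71),v=.15); st("down")
r=manip.line_to(S(-60,-14.5,71),v=.05,stop_force=14); print(r); st("push1")
r=manip.line_to(S(-40,-14.5,71),v=.05,stop_force=16); print(r); st("push2")
p=manip.capture("scene")
cv2.imwrite("pics/l.png",cv2.resize(p["color"][200:280,304:414],None,fx=7,fy=7,interpolation=cv2.INTER_CUBIC))
```

```text
down t20.90 stand [-105.   -14.6   71. ] F(x,y,z) [-0.8 -0.4  1.5]
False
push1 t21.95 stand [-59.9 -14.5  70.9] F(x,y,z) [-0.3 -0.1  0.9]
True
push2 t22.25 stand [-55.6 -15.   70.3] F(x,y,z) [-1.7  0.2  1.1]
```

View pics/l.png

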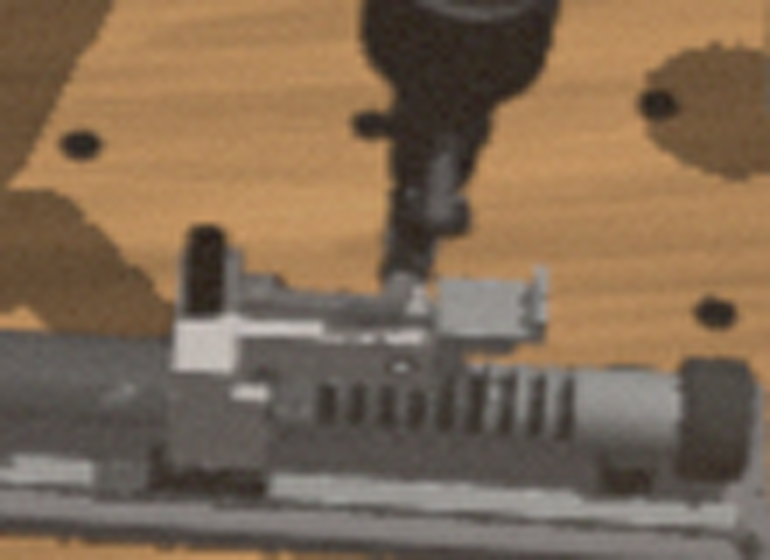

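Run:
```python
from h import *
r=manip.line_to(S(-45,-14.5,71),v=.05,stop_force=20); print(r); st("push3")
manip.pause(.25)
manip.line_to(S(-110,-14.5,71),v=.2); manip.line_to(S(-110,-14.5,170),v=.25); manip.line_to(S(-130,60,200),v=.25); st("off")
for n in ("scene","top"):
    p=manip.capture(n)
    for k in ("pin_knob","leaf_pivot","pad_top","cup","offcut","wrench","vice_nut"):
        print(n,k,[(round(d["score"],2),(inv(toworld(p,d["xyz"])+np.array([0,0,-.0143])).round(1) if k[0:2] in("pi","le","pa") else toworld(p,d["xyz"]).round(3))) for d in manip.mark_of(p,k)[:1]])
    w=O+XD*-30/1000+YD*-20/1000; u,v=proj(p,np.array([*w,.08])); u=int(u);v=int(v)
    cv2.imwrite(f"pics/m_{n}.png",cv2.resize(p["color"][v-40:v+40,u-55:u+55],None,fx=7,fy=7,interpolation=cv2.INTER_CUBIC))
st()
```

```text
True
push3 t22.56 stand [-56.4 -15.3  69.8] F(x,y,z) [-0.5  0.4  0.8]
off t24.26 stand [-130.8   60.   198.7] F(x,y,z) [-0.9  0.3 -0.5]
scene pin_knob [(0.53, array([-42.9, -15.4,  78.5]))]
scene leaf_pivot [(0.54, array([ -8.4, -69.9,  69.3]))]
scene pad_top [(0.7, array([ -3.9,  14.1, 107.6]))]
scene cup [(0.9, array([ 0.376,  0.341, -0.003]))]
scene offcut [(0.94, array([ 0.538, -0.439,  0.003]))]
scene wrench [(0.61, array([ 0.767, -0.145,  0.002]))]
scene vice_nut [(0.66, array([ 0.709,  0.362, -0.002]))]
top pin_knob [(0.58, array([-40.7, -16.2,  87.3]))]
top leaf_pivot [(0.6, array([ -2.8, -69.8,  74.4]))]
top pad_top [(0.96, array([ -3.2,  16.1, 104.1]))]
top cup []
top offcut [(0.82, array([ 0.539, -0.45 ,  0.   ]))]
top wrench [(0.67, array([ 0.766, -0.152, -0.002]))]
top vice_nut [(0.9, array([0.708, 0.362, 0.002]))]
 t25.06 stand [-130.    60.   200.1] F(x,y,z) [ 0.   0.5 -0.1]
```

View pics/m_scene.png

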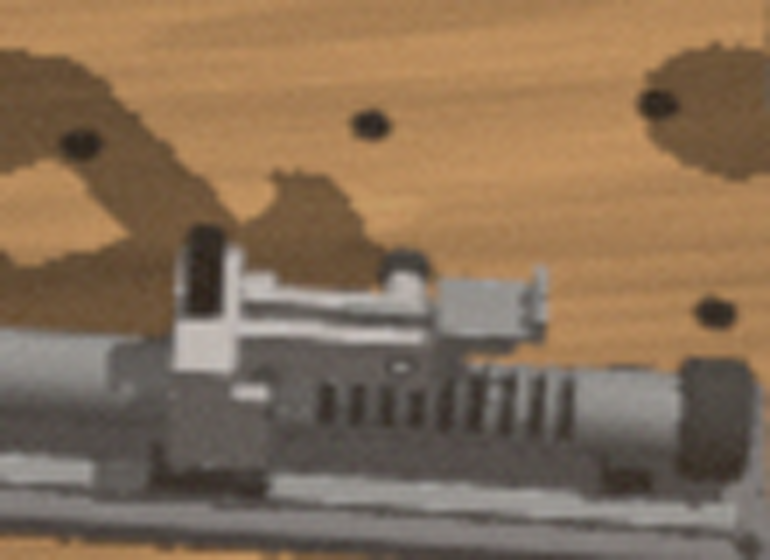

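View pics/m_top.png

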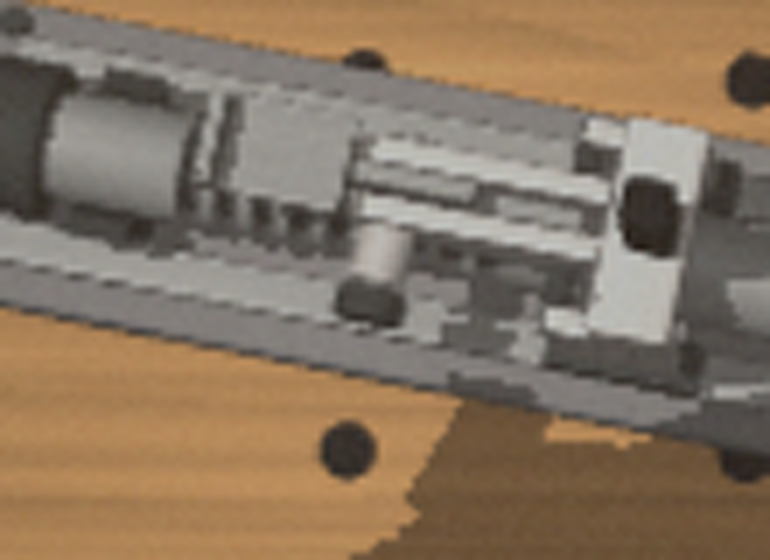

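Both pictures show the knob tight against the boss: scene (405,265), top (370,300). The pin's end fills the near cheek's hole at scene (400,366), and the pad is level. I'm handing the job in.

```bash
python3 -c "
from h import *
manip.close_job()"
```

```text
the job is handed in; nothing more can be done
```

The job is done and handed in at about 25 s of the 51 s allowed. `close_job` reports no verdict, so the result rests on the checks below.

**What I did**
- I pressed the leaf down to the shank with the closed fingertip, pushed the carriage along by the pad's lip, and tested with light presses.
- The teeth dropped in at a carriage travel of about 0.097 m, and I pressed the leaf flat: the fingertip stopped at 105 mm, the pad height given for a flat leaf, and I held it there for 0.3 s.
- I then pushed the pin in by its knob until it stopped, and drew the arm clear.

**Last checks**
- **Pin:** the knob face is about 42 mm from the screw's axis (41 and 43 mm from the two cameras; 42 mm is fully home), and the pin's end shows in the far cheek's hole.
- **Leaf:** the pad is level at about 104–108 mm.
- **Bystanders:** all four were found again within about 8 mm of where they started, which is roughly the spread of the measurements. The top camera missed the cup, so its position comes from the scene camera alone.
- **Robot:** the arm was clear, with no force on the tool.

**What went wrong or disagreed**
- With the gripper shut, contact came about 28 mm lower on the TCP reading than "14 mm ahead of the TCP" predicts. I corrected for this from the measured contact.
- The first pushes jammed because I was pressing down too hard. Raising the fingertip to push only on the lip freed it.
- My groove estimate from the images pointed to a first match at about 0.086 m. The leaf went in near 0.097 m instead, most likely one pitch further on, and it is fully seated there.

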